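# Bolt the paint chest shut past its spring safety catch

## Task

Lock up the paint chest on the desk: press the red spring catch on its lid down with one fingertip and keep it held down while the other fingertip pushes the bolt's black handle across until the bolt is fully home in its brass keeper. Only then let go of the catch so that it springs back up and locks the bolt, and take the hand clear. Do not pick up, knock over or push aside the jars, the brush and the other painting things.

Things in the scene. Friction and masses are not known exactly. Their poses are not given: they have to be found in the camera images.
- chest: white-topped wooden paint chest, red band on its front, fixed, 270 (x) by 360 (y) by 100 mm tall; origin: centre of its underside, on the desk. Axes: x to the back, y along the bolt's travel, z up; its front (-x) faces the robot, yaw up to 0.5 rad. Offsets below are in these axes, mm, heights over the lid. Jars stand on the lid near y +120, a brush lies along y near x -105; base plate under the mechanism 3 thick
- bolt_handle (a point): middle of the top edge of the bolt's upright black handle, a plate 28 wide (x), 10 thick (y), from 6 to 48 mm above the lid. With joint bolt at 0 it is at x -37, y -70, height 48, and it moves with the bolt. At x -55 to -24 only the base plate lies beside it; between handle and catch (x -23 to +16) stand parts up to 22 high. Push its -y face towards +y
- bolt (a joint): steel bolt, a 12 mm rod along y at x -12; m: 0 = drawn back, 0.040 = fully home at its stop, growing in chest +y; starts at 0 to 0.003. While the catch is up, a pawl blocks it at 0.004 (or, once home, keeps it beyond 0.036). It slides with about 2.5 N friction and stays where it is left
- catch_top (a point): centre of the top face of the red spring catch, a flat bar 32 (x) by 100 mm (y), long side along the bolt's travel, so that a fingertip can slide along it; when up it is at x +32, y -65, height 22, and sinks straight down. An orange pawl 18 mm square, level with its top, sticks out of its -x side at y -50
- catch (a joint): travel of the catch, m: 0 = up, 0.010 = pressed to its stop; spring force about 3 N at the top, 8 N at the bottom. Frees the bolt when pressed beyond 0.006; springs up by itself when let go with the bolt home (the bolt keeps it down if let go with the bolt between 0.004 and 0.036)
- keeper (a point): centre of the brass keeper on the lid that takes the bolt's nose: a bridge at x -26 to +2, y +25 to +47, 22 mm high; this point is on the lid under its middle, x -12, y +36
- jar_yellow: closed poster-colour jar with yellow cap and label, 52 mm diameter, 58 mm tall, loose, origin at the centre of its underside; a bystander
- jar_blue: closed poster-colour jar with blue cap and label, 52 mm diameter, 58 mm tall, loose, origin at the centre of its underside; a bystander
- jar_red: closed poster-colour jar with red cap and label, 52 mm diameter, 58 mm tall, loose, origin at the centre of its underside; a bystander
- brush: paint brush 170 mm long lying on the lid along the front edge, loose, origin at the middle of its underside; a bystander
- cup: clear empty plastic cup, 80 mm across the rim, 100 mm tall, loose, origin at the centre of its underside; a bystander
- palette: white divided palette tray 150 by 220 by 18 mm, loose, origin at the centre of its underside; a bystander
- pencil_case: grey pencil case 210 by 85 by 50 mm, loose, origin at the centre of its underside; a bystander

How it is judged:
By the outcome, as a careful person would: the job done as asked, in the order asked, and still so for the second after the job is handed in, with the robot touching nothing.
It also fails if it takes over 35 s, if anything falls off the work surface, if the arm or the gripper's body presses on something with over 40 N, if the wrist force passes 120 N, or if a joint passes its speed limit or range.

## Robot

A 6-joint arm with a two-finger parallel gripper is mounted at the origin on the work surface. World frame = base frame: x ahead of the robot, y to its left, z up, the work surface at z = 0. Lengths are in m, angles in rad, forces in N, time in s.
With the tool pointing down it reaches from about 0.4 to 0.825 m from the base axis. Payload 7 kg.
Tool frame: the origin (TCP) lies between the finger pads; the fingertips stand 17 mm ahead of it and the grasp point (between the pads) lies 2 mm behind it; z points along the fingers, y is the line along which they close (so a half turn about z gives the same grasp; the last joint's range is limited). The gripper opens to 85 mm and grips with 20 to 120 N. Pads are 22 mm wide; open, the fingers measure 114 mm over their backs; the gripper's body (76 mm by 85 mm) begins 54 mm behind the grasp point. The pads swing forward as they close: fully open they stand 13 mm farther back than shut.
Start: joints at [1.632, 0.359, 0.012, 0, -1.224, -0.288], TCP at [0.152, 0.658, 0.248] pointing down, gripper open.
Joint ranges: [-3.07, 3.07], [-1.43, 2.12], [-1.02, 1.25], [-3.03, 1.67], [-3.05, -0], [-3.03, 3.03]. Speed limits (rad/s): [2.39, 2.39, 3.01, 3.14, 3.14, 3.14].

## Interface

Orientations are given as a unit quaternion [w, x, y, z].
In Python, from cell import arm, imaging, ticket gives the robot as it stands. The module is installed in compiled form; this text tells all that it offers.
- The arm moves only by the tool send_rows, never from a script. Its argument "rows" is a list of rows, each an object with "travel": the shift along the tool's x, y, z in units of 0.05 m (1.0 is 0.05 m), a list of three; "angular": the turn, a rotation vector about the tool's x, y, z in units of pi rad (1.0 is pi rad), a list of three; "grip": the opening, from -1 (shut) to 1 (fully open). A call has 1 to 8 rows; each row shifts and turns the commanded pose from where the row before left it, along the tool's axes as they then stand; what a row does not reach is not made up. A row lasts 1/10 s, in which the tool goes at most 50 mm and 8.59 degrees, less where a joint would pass 70% of its speed; a pose out of reach is approached as far as the arm can. A call with a number of a shift or a turn outside -1 to 1 is refused whole. A call with a gripper value outside its range is refused whole. The fingers move at their own pace and stop on an object; "grip_force" is the grip in N (left out, the last holds). Time passes only in rows, so rows that do not move let the fingers close. It gives the time, the measured TCP pose, the force, the opening and the grip force at its end, in the units of the state.
- arm.observe(): the state, without advancing time (a new reading comes with each control period).
- imaging.read_camera(name): name is "side" or "top" or "wrist"; returns a dict with "img" (420x560x3 uint8, blue, green, red), "camera_matrix" (3x3 intrinsics, pixels), "R" (3x3) and "t" (3): a world point X has camera coordinates R X + t. Camera axes: x right, y down, z forward; pixel columns grow to the right and rows downward; lengths in m; the calibration is good to about 2 mm. A picture is of the moment at which its call begins. There is no depth.
- ticket.close_job(): hands the job in; it is judged then, once.
The state is a dict: "time": time; "qpos": joint angles; "joint_vel": joint speeds; "effort": joint torques, N m; "eef_pos": TCP position; "ee_rot": TCP orientation; "force": force on the tool from outside, world axes, zero at the start; "wrist_torque": the same for the moment, N m; "finger_gap": finger opening in m; "gripper_force": force on a finger pad.
Only numpy, scipy, OpenCV 4.12 (cv2) and the standard library are available. Lean on these libraries where they do the work, as an engineer would, in place of code of your own. Each camera call takes 0.05 s, during which the arm holds its last target. There are 200 camera calls.

## Working session

There is one attempt and no reset: what is moved stays moved. The work goes in short steps, Python scripts to look and compute and a tool call to move; the robot and the scene stay as the last step left them, time stands still between calls to the robot, and variables do not carry over. Pictures are saved under pics/ and viewed, at most 10 in all, crops included, and the job is handed in when it is done.

Besides the shell and the picture viewer there is one more tool, called after "Call:" as name(argument=value, ...), one argument or row to a line, values as JSON. send_rows: Moves the arm, as the interface text tells. Its arguments: {"type":"object","properties":{"rows":{"type":"array","items":{"type":"object","properties":{"travel":{"type":"array","items":{"type":"number","minimum":-1,"maximum":1}},"angular":{"type":"array","items":{"type":"number","minimum":-1,"maximum":1}},"grip":{"type":"number"}}}},"grip_force":{"type":"number"}},"required":["rows"]}

```bash
mkdir -p pics; cat > h.py <<'E'
from cell import arm, imaging, ticket
import cv2, numpy as np
def ray(c,u,v,z):
    K,R,t=map(np.array,(c["camera_matrix"],c["R"],c["t"]))
    d=R.T@np.linalg.solve(K,[u,v,1.]); o=-R.T@t
    return o+d*(z-o[2])/d[2]
def proj(c,X):
    p=np.array(c["camera_matrix"])@(np.array(c["R"])@np.array(X)+np.array(c["t"])); return p[:2]/p[2]
E
python3 - <<'E'
from h import *
for n in ("top","side"):
    c=imaging.read_camera(n); cv2.imwrite(f"pics/{n}0.png",c["img"]); R=np.array(c["R"]); print(n,-R.T@np.array(c["t"]),np.array(c["camera_matrix"])[0,0])
s=arm.observe(); print({k:np.round(v,4) for k,v in s.items()})
E
```

```text
top [ 0.37511558 -0.00948745  1.1462659 ] 395.4798315206689
side [ 0.02282156 -0.9226351   1.04558106] 477.03327414786355
{'time': np.float64(0.1), 'qpos': array([ 1.6321e+00,  3.5930e-01,  1.1200e-02, -3.0000e-04, -1.2241e+00,
       -2.8810e-01]), 'joint_vel': array([-0.0011, -0.0012,  0.0018, -0.0007,  0.0006,  0.0001]), 'effort': array([-2.60000e-03, -5.84764e+01,  2.94108e+01,  6.95450e+00,
       -3.20000e-03,  0.00000e+00]), 'eef_pos': array([0.1517, 0.6573, 0.2475]), 'ee_rot': array([ 8.000e-04,  9.936e-01, -1.132e-01, -0.000e+00]), 'force': array([-0.1656,  0.1903, -0.403 ]), 'wrist_torque': array([-0.05  ,  0.0206, -0.033 ]), 'gripper_force': np.float64(0.0), 'finger_gap': np.float64(0.0851)}
```

View pics/top0.png

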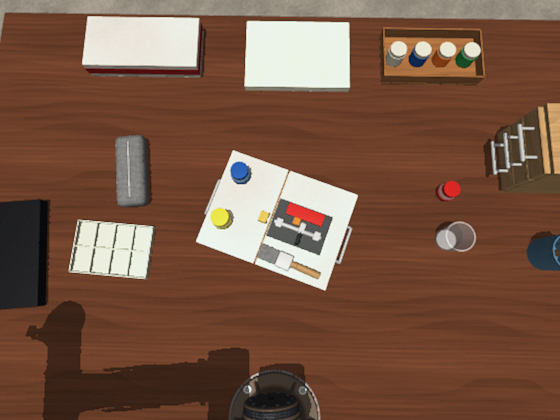

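View pics/side0.png

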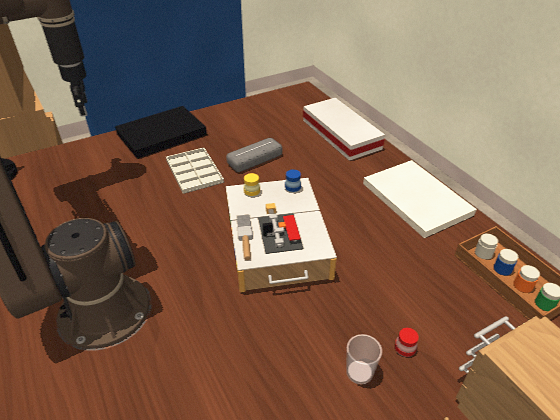

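The top view shows the chest with its catch (red) near (306,215), the mechanism plate near (300,225), and the jars at (240,172) and (221,217). The side view shows the catch near (291,228). Next I'll fit the chest pose.

```bash
python3 - <<'E'
from h import *
ims=[]
for n,box in (("top",(190,145,365,295)),("side",(220,170,345,290))):
    c=imaging.read_camera(n); im=c["img"]; hsv=cv2.cvtColor(im,cv2.COLOR_BGR2HSV)
    x0,y0,x1,y1=box
    m=((hsv[...,0]<6)|(hsv[...,0]>174))&(hsv[...,1]>190)&(hsv[...,2]>150); m=m.astype(np.uint8)
    k=np.zeros_like(m);k[y0:y1,x0:x1]=1;m*=k
    n_,l,s,ce=cv2.connectedComponentsWithStats(m); i=1+np.argmax(s[1:,4]); print(n,"catch",s[i],ce[i])
    pts=np.argwhere(l==i)[:,::-1].astype(np.float32)
    W=np.array([ray(c,u,v,.122)[:2] for u,v in pts]).astype(np.float32)
    print(" world rect",cv2.minAreaRect(W*1000),W.mean(0))
    if n=="top":
        w=(((hsv[...,1]<60)&(hsv[...,2]>140)).astype(np.uint8))*k
        w=cv2.morphologyEx(w,cv2.MORPH_CLOSE,np.ones((9,9)))
        cs,_=cv2.findContours(w,0,2); q=max(cs,key=cv2.contourArea)
        Wl=np.array([ray(c,u,v,.1)[:2] for u,v in q[:,0]],np.float32)
        r=cv2.minAreaRect(Wl*1000); print("lid",r)
    cr=im[y0:y1,x0:x1]; ims.append(cv2.resize(cr,(400,int(400*cr.shape[0]/cr.shape[1])),interpolation=cv2.INTER_CUBIC))
h=max(i.shape[0] for i in ims)
cv2.imwrite("pics/z.png",np.hstack([cv2.copyMakeBorder(i,0,h-i.shape[0],0,0,0) for i in ims]))
E
```

```text
top catch [287 203  38  23 423] [305.09929078 213.8392435 ]
 world rect ((535.3550415039062, -71.41360473632812), (97.51622772216797, 30.426969528198242), 70.97183227539062) [ 0.5353808  -0.07179467]
lid ((525.8717041015625, -2.0360870361328125), (386.0123596191406, 270.93463134765625), 70.6700439453125)
side catch [283 215  17  25 260] [291.13461538 227.11538462]
 world rect ((533.9802856445312, -76.80624389648438), (98.73699951171875, 30.98414421081543), 70.33110809326172) [ 0.533703   -0.07824475]
```

View pics/z.png

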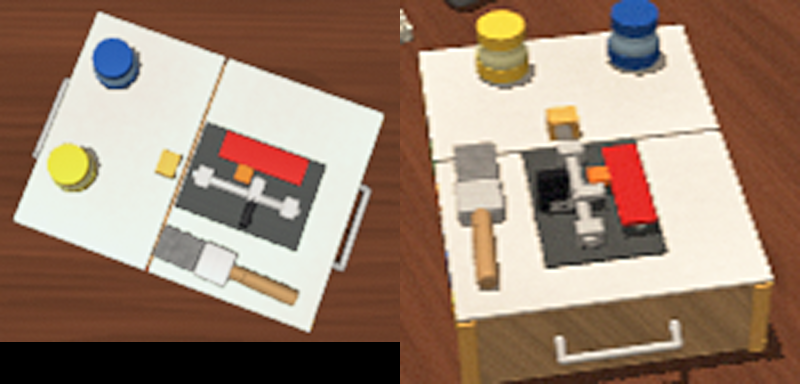

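Left: the yellow jar, blue jar and keeper are well clear of the bolt. The brush runs along the front edge, and the handle is dark, at about (248,212) in the zoom. The catch, lid and given sizes all agree on a chest centre near (0.526, -0.0015) and a yaw of -19.3°.

```bash
cat >> h.py <<'E'
YAW=np.radians(-19.3); C=np.array([.526,-.0015])
EX=np.array([np.cos(YAW),np.sin(YAW)]); EY=np.array([-EX[1],EX[0]])
def cw(x,y): return C+(x*EX+y*EY)/1000
def tool():
    from scipy.spatial.transform import Rotation as Ro
    s=arm.observe(); q=s["ee_rot"]; return np.array(s["eef_pos"]),Ro.from_quat([q[1],q[2],q[3],q[0]]),s
E
python3 - <<'E'
from h import *
from scipy.spatial.transform import Rotation as Ro
p,r,s=tool()
W=[p,np.array([.44,.36,.25]),np.r_[cw(-3.5,-97),.25]]
print(W[2])
tot=np.degrees(np.arctan2(-EY[1],-EY[0])-np.arctan2(*r.as_matrix()[1::-1,0])); print(tot)
pts=[W[0]+(W[1]-W[0])*i/12 for i in range(1,13)]+[W[1]+(W[2]-W[1])*i/12 for i in range(1,13)]
rt=r;pp=p
a=round(-tot/24/180,4)
for q in pts:
    d=np.round(rt.inv().apply(q-pp)/.05,2); print(list(d),a)
    pp=pp+rt.apply(d*.05); rt=rt*Ro.from_rotvec([0,0,a*np.pi])
E
```

```text
[ 0.4906368  -0.09189189  0.25      ]
-96.30338747574748
[np.float64(0.58), np.float64(0.38), np.float64(-0.0)] 0.0223
[np.float64(0.6), np.float64(0.33), np.float64(-0.01)] 0.0223
[np.float64(0.63), np.float64(0.29), np.float64(0.0)] 0.0223
[np.float64(0.65), np.float64(0.24), np.float64(-0.0)] 0.0223
[np.float64(0.66), np.float64(0.2), np.float64(-0.01)] 0.0223
[np.float64(0.67), np.float64(0.16), np.float64(0.0)] 0.0223
[np.float64(0.68), np.float64(0.1), np.float64(-0.0)] 0.0223
[np.float64(0.69), np.float64(0.06), np.float64(-0.01)] 0.0223
[np.float64(0.69), np.float64(0.01), np.float64(0.0)] 0.0223
[np.float64(0.69), np.float64(-0.04), np.float64(-0.0)] 0.0223
[np.float64(0.69), np.float64(-0.08), np.float64(-0.01)] 0.0223
[np.float64(0.67), np.float64(-0.14), np.float64(0.0)] 0.0223
[np.float64(0.7), np.float64(0.29), np.float64(0.0)] 0.0223
[np.float64(0.72), np.float64(0.24), np.float64(0.0)] 0.0223
[np.float64(0.74), np.float64(0.19), np.float64(0.0)] 0.0223
[np.float64(0.74), np.float64(0.14), np.float64(0.0)] 0.0223
[np.float64(0.75), np.float64(0.08), np.float64(0.0)] 0.0223
[np.float64(0.76), np.float64(0.03), np.float64(0.0)] 0.0223
[np.float64(0.76), np.float64(-0.02), np.float64(0.01)] 0.0223
[np.float64(0.75), np.float64(-0.08), np.float64(-0.0)] 0.0223
[np.float64(0.75), np.float64(-0.12), np.float64(-0.0)] 0.0223
[np.float64(0.74), np.float64(-0.18), np.float64(-0.0)] 0.0223
[np.float64(0.72), np.float64(-0.23), np.float64(-0.0)] 0.0223
[np.float64(0.7), np.float64(-0.28), np.float64(-0.0)] 0.0223
```

Call:
send_rows(
  rows=[
    {"travel": [0.58,0.38,0],"angular": [0,0,0.0223],"grip": 0.37},
    {"travel": [0.6,0.33,0],"angular": [0,0,0.0223],"grip": 0.37},
    {"travel": [0.63,0.29,0],"angular": [0,0,0.0223],"grip": 0.37},
    {"travel": [0.65,0.24,0],"angular": [0,0,0.0223],"grip": 0.37},
    {"travel": [0.66,0.2,0],"angular": [0,0,0.0223],"grip": 0.37},
    {"travel": [0.67,0.16,0],"angular": [0,0,0.0223],"grip": 0.37},
    {"travel": [0.68,0.1,0],"angular": [0,0,0.0223],"grip": 0.37},
    {"travel": [0.69,0.06,0],"angular": [0,0,0.0223],"grip": 0.37},
  ],
)

```text
time: 1.0
eef_pos: [0.3448, 0.4583, 0.2483]
ee_rot: [-0.0, 0.923, -0.385, -0.0]
force: [0.7, 0.3, 0.4]
finger_gap: 0.0588
gripper_force: 0.0
```

Call:
send_rows(
  rows=[
    {"travel": [0.69,0.01,0],"angular": [0,0,0.0223],"grip": 0.37},
    {"travel": [0.69,-0.04,0],"angular": [0,0,0.0223],"grip": 0.37},
    {"travel": [0.69,-0.08,0],"angular": [0,0,0.0223],"grip": 0.37},
    {"travel": [0.67,-0.14,0],"angular": [0,0,0.0223],"grip": 0.37},
    {"travel": [0.7,0.29,0],"angular": [0,0,0.0223],"grip": 0.37},
    {"travel": [0.72,0.24,0],"angular": [0,0,0.0223],"grip": 0.37},
    {"travel": [0.74,0.19,0],"angular": [0,0,0.0223],"grip": 0.37},
    {"travel": [0.74,0.14,0],"angular": [0,0,0.0223],"grip": 0.37},
  ],
)

```text
time: 1.8
eef_pos: [0.4566, 0.208, 0.2482]
ee_rot: [0.0, 0.781, -0.625, -0.0]
force: [1.3, -0.2, -0.4]
finger_gap: 0.0583
gripper_force: 0.0
```

Call:
send_rows(
  rows=[
    {"travel": [0.75,0.08,0],"angular": [0,0,0.0223],"grip": 0.37},
    {"travel": [0.76,0.03,0],"angular": [0,0,0.0223],"grip": 0.37},
    {"travel": [0.76,-0.02,0],"angular": [0,0,0.0223],"grip": 0.37},
    {"travel": [0.75,-0.08,0],"angular": [0,0,0.0223],"grip": 0.37},
    {"travel": [0.75,-0.12,0],"angular": [0,0,0.0223],"grip": 0.37},
    {"travel": [0.74,-0.18,0],"angular": [0,0,0.0223],"grip": 0.37},
    {"travel": [0.72,-0.23,0],"angular": [0,0,0.0223],"grip": 0.37},
    {"travel": [0.7,-0.28,0],"angular": [0,0,0.0223],"grip": 0.37},
  ],
)

```text
time: 2.6
eef_pos: [0.4905, -0.0931, 0.2484]
ee_rot: [0.0, -0.577, 0.817, -0.0]
force: [0.4, -0.0, 0.5]
finger_gap: 0.0585
gripper_force: 0.0
```

Call:
send_rows(
  rows=[
    {"grip": 0.37,"travel": [0,0,0],"angular": [0,0,0]},
    {"grip": 0.37,"travel": [0,0,0],"angular": [0,0,0]},
    {"grip": 0.37,"travel": [0,0,0],"angular": [0,0,0]},
  ],
)

```text
time: 2.9
eef_pos: [0.4905, -0.0911, 0.2483]
ee_rot: [0.0, -0.579, 0.816, 0.0]
force: [-0.1, -0.1, 0.9]
finger_gap: 0.0587
gripper_force: 0.0
```

```bash
python3 - <<'E'
from h import *
p,r,s=tool(); M=r.as_matrix(); d=(p[:2]-C)*1000
print(p,M.round(3),s["force"],s["finger_gap"],s["time"],"chest",d@EX,d@EY, "yaw err",np.degrees(np.arctan2(M[1,0],M[0,0])-np.arctan2(-EY[1],-EY[0])),s["qpos"])
c=imaging.read_camera("wrist"); im=c["img"].copy(); cv2.imwrite("pics/w1raw.png",im)
print("cam",-np.array(c["R"]).T@np.array(c["t"]))
for x,y,h in [(32,-65,122),(48,-15,122),(48,-115,122),(16,-115,122),(16,-15,122),(-37,-70,148),(-51,-70,148),(-23,-70,148),(-12,36,100)]:
    u=proj(c,np.r_[cw(x,y),h/1000]); cv2.circle(im,(int(u[0]),int(u[1])),3,(0,255,0),-1)
cv2.imwrite("pics/w1.png",im)
E
```

```text
[ 0.49053594 -0.09114602  0.24826907] [[-0.33  -0.944 -0.   ]
 [-0.944  0.33   0.   ]
 [-0.     0.    -1.   ]] [-0.05008133 -0.05299185  0.92349281] 0.05869199324646021 2.9 chest -3.8417180976722825 -96.32938352303512 yaw err 0.0034108785597192063 [ 2.10770922e-01  6.62174533e-02 -3.66697227e-01 -1.36496858e-04
 -1.13792779e+00 -5.47502672e-01]
cam [ 0.46444715 -0.16695965  0.3740836 ]
```

View pics/w1.png

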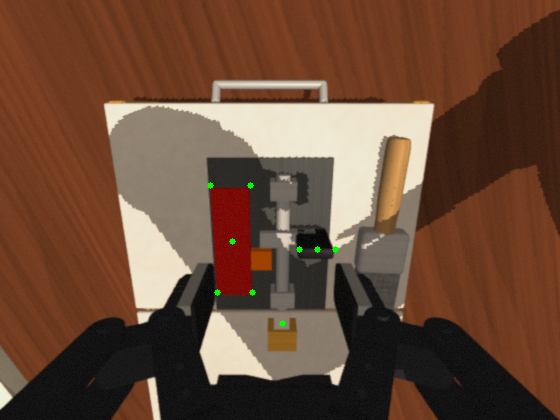

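The wrist view confirms the pose. The red catch spans (212–252, 187–296), the handle is near (316,242), and predictions land within about 2 px (~2 mm). Now I descend.

Call:
send_rows(
  rows=[
    {"travel": [0,0.02,0.5],"angular": [0,0,0],"grip": 0.37},
    {"travel": [0,0,0.6],"angular": [0,0,0],"grip": 0.37},
    {"travel": [0,0,0.5],"angular": [0,0,0],"grip": 0.37},
    {"travel": [0,0,0.2],"angular": [0,0,0],"grip": 0.37},
    {"travel": [0,0,0.1],"angular": [0,0,0],"grip": 0.37},
    {"travel": [0,0,0],"angular": [0,0,0],"grip": 0.37},
    {"travel": [0,0,0],"angular": [0,0,0],"grip": 0.37},
  ],
)

```text
time: 3.65
eef_pos: [0.4905, -0.0909, 0.1544]
ee_rot: [0.001, -0.579, 0.816, -0.0]
force: [0.0, 0.5, 0.0]
finger_gap: 0.0588
gripper_force: 0.0
```

```bash
python3 - <<'E'
from h import *
p,r,s=tool(); d=(p[:2]-C)*1000; print(p,d@EX,d@EY,s["force"])
a=imaging.read_camera("wrist")["img"]; b=imaging.read_camera("side")["img"][160:290,210:350]
cv2.imwrite("pics/w2.png",np.hstack([cv2.resize(a,(400,300)),cv2.resize(b,(323,300),interpolation=cv2.INTER_CUBIC)]))
E
```

```text
[ 0.49047663 -0.09090886  0.1543637 ] -3.9760727212394653 -96.12515529772801 [0.0180051  0.52623115 0.04268529]
```

View pics/w2.png

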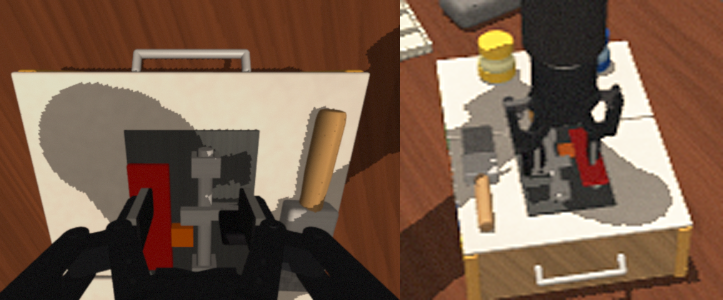

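The left finger is over the red catch and the right finger is in line with the handle, on its -y side. There is no contact yet. Next I go down in small steps, watching the force.

Call:
send_rows(
  rows=[
    {"travel": [0,0,0.1],"angular": [0,0,0],"grip": 0.37},
    {"travel": [0,0,0.1],"angular": [0,0,0],"grip": 0.37},
    {"travel": [0,0,0],"angular": [0,0,0],"grip": 0.37},
  ],
)

```text
time: 4.05
eef_pos: [0.4891, -0.0913, 0.1426]
ee_rot: [-0.0, -0.578, 0.816, 0.0]
force: [0.0, 0.6, -0.1]
finger_gap: 0.0589
gripper_force: 0.0
```

Call:
send_rows(
  rows=[
    {"travel": [0,0,0.06],"angular": [0,0,0],"grip": 0.37},
    {"travel": [0,0,0],"angular": [0,0,0],"grip": 0.37},
  ],
)

```text
time: 4.25
eef_pos: [0.4895, -0.0913, 0.1399]
ee_rot: [-0.0, -0.578, 0.816, 0.0]
force: [-0.4, -0.2, -0.5]
finger_gap: 0.0582
gripper_force: 0.0
```

Call:
send_rows(
  rows=[
    {"travel": [0,0,0.06],"angular": [0,0,0],"grip": 0.37},
    {"travel": [0,0,0],"angular": [0,0,0],"grip": 0.37},
  ],
)

```text
time: 4.45
eef_pos: [0.4895, -0.0912, 0.137]
ee_rot: [-0.0, -0.578, 0.816, 0.0]
force: [-0.8, -0.0, 0.5]
finger_gap: 0.0583
gripper_force: 0.0
```

Call:
send_rows(
  rows=[
    {"travel": [0,0,0.06],"angular": [0,0,0],"grip": 0.37},
    {"travel": [0,0,0],"angular": [0,0,0],"grip": 0.37},
  ],
)

```text
time: 4.65
eef_pos: [0.49, -0.0912, 0.1343]
ee_rot: [0.0, -0.578, 0.816, -0.0]
force: [-1.0, 0.3, 2.6]
finger_gap: 0.0584
gripper_force: 1.0
```

Call:
send_rows(
  rows=[
    {"travel": [0,0,0.08],"angular": [0,0,0],"grip": 0.37},
    {"travel": [0,0,0],"angular": [0,0,0],"grip": 0.37},
  ],
)

```text
time: 4.85
eef_pos: [0.49, -0.0912, 0.1303]
ee_rot: [0.0, -0.578, 0.816, -0.0]
force: [-1.1, 0.4, 4.5]
finger_gap: 0.0584
gripper_force: 2.2
```

Call:
send_rows(
  rows=[
    {"travel": [0,0,0.06],"angular": [0,0,0],"grip": 0.37},
    {"travel": [0,0,0],"angular": [0,0,0],"grip": 0.37},
  ],
)

```text
time: 5.05
eef_pos: [0.49, -0.0912, 0.1275]
ee_rot: [0.0, -0.578, 0.816, -0.0]
force: [-1.4, 0.4, 5.4]
finger_gap: 0.0585
gripper_force: 2.9
```

Call:
send_rows(
  rows=[
    {"travel": [0,0,0.03],"angular": [0,0,0],"grip": 0.37},
    {"travel": [0,0,0],"angular": [0,0,0],"grip": 0.37},
  ],
)

```text
time: 5.25
eef_pos: [0.49, -0.0912, 0.1262]
ee_rot: [0.0, -0.578, 0.816, -0.0]
force: [-0.6, 0.1, 6.0]
finger_gap: 0.0586
gripper_force: 3.2
```

Call:
send_rows(
  rows=[
    {"travel": [0,0,0.03],"angular": [0,0,0],"grip": 0.37},
    {"travel": [0,0,0],"angular": [0,0,0],"grip": 0.37},
  ],
)

```text
time: 5.45
eef_pos: [0.49, -0.0913, 0.1248]
ee_rot: [0.0, -0.578, 0.816, -0.0]
force: [-1.4, -0.3, 7.3]
finger_gap: 0.0586
gripper_force: 3.5
```

Call:
send_rows(
  rows=[
    {"travel": [0,0,0.02],"angular": [0,0,0],"grip": 0.37},
    {"travel": [0,0,0],"angular": [0,0,0],"grip": 0.37},
  ],
)

```text
time: 5.65
eef_pos: [0.4901, -0.0913, 0.124]
ee_rot: [0.0, -0.578, 0.816, -0.0]
force: [-1.9, 0.2, 7.6]
finger_gap: 0.0587
gripper_force: 4.1
```

The catch is nearly at its stop. Now I slide along tool -x, which is chest +y.

Call:
send_rows(
  rows=[
    {"travel": [-0.1,0,0],"angular": [0,0,0],"grip": 0.37},
    {"travel": [-0.1,0,0],"angular": [0,0,0],"grip": 0.37},
    {"travel": [-0.1,0,0],"angular": [0,0,0],"grip": 0.37},
  ],
)

```text
time: 5.95
eef_pos: [0.4945, -0.0781, 0.1241]
ee_rot: [-0.001, -0.578, 0.816, -0.001]
force: [-3.1, -9.2, 9.2]
finger_gap: 0.0583
gripper_force: 6.2
```

Call:
send_rows(
  rows=[
    {"travel": [-0.06,0,0],"angular": [0,0,0],"grip": 0.37},
    {"travel": [-0.06,0,0],"angular": [0,0,0],"grip": 0.37},
  ],
)

```text
time: 6.15
eef_pos: [0.4963, -0.0729, 0.1241]
ee_rot: [-0.001, -0.578, 0.816, -0.001]
force: [-2.5, -10.0, 9.9]
finger_gap: 0.0587
gripper_force: 6.3
```

```bash
cat >s.py <<'E'
from h import *
p,r,s=tool(); d=(p[:2]-C)*1000; f=s["force"]; print(p[2],"chest",d@EX,d@EY,"F",f[:2]@EX,f[:2]@EY,f[2],s["time"])
E
python3 s.py
```

```text
0.12411025195650088 chest -4.394287042993193 -77.17365662685931 F 0.9853655688094733 -10.28509182599715 9.856937114295743 6.15
```

The force is steady at about 10 N (friction) and the bolt is past the pawl. I continue.

Call:
send_rows(
  rows=[
    {"travel": [-0.1,0,0],"angular": [0,0,0],"grip": 0.37},
    {"travel": [-0.1,0,0],"angular": [0,0,0],"grip": 0.37},
    {"travel": [-0.1,0,0],"angular": [0,0,0],"grip": 0.37},
    {"travel": [-0.1,0,0],"angular": [0,0,0],"grip": 0.37},
  ],
)

```text
time: 6.55
eef_pos: [0.5029, -0.0542, 0.1241]
ee_rot: [-0.001, -0.578, 0.816, -0.001]
force: [-2.6, -10.9, 9.9]
finger_gap: 0.0587
gripper_force: 6.9
```

Call:
send_rows(
  rows=[
    {"travel": [-0.06,0,0],"angular": [0,0,0],"grip": 0.37},
    {"travel": [-0.06,0,0],"angular": [0,0,0],"grip": 0.37},
  ],
)

```text
time: 6.75
eef_pos: [0.5049, -0.0486, 0.1241]
ee_rot: [-0.001, -0.578, 0.816, -0.001]
force: [-2.7, -11.4, 10.3]
finger_gap: 0.0584
gripper_force: 6.8
```

```bash
python3 s.py
```

```text
0.12413326198630689 chest -4.377314757124144 -51.42711715441076 F 1.2369930486978826 -11.668789483112443 10.349667612511714 6.75
```

Expect about 5 mm more. I take small steps until the force rises.

Call:
send_rows(
  rows=[
    {"travel": [-0.04,0,0],"angular": [0,0,0],"grip": 0.37},
    {"travel": [-0.04,0,0],"angular": [0,0,0],"grip": 0.37},
  ],
)

```text
time: 6.95
eef_pos: [0.5062, -0.0449, 0.1241]
ee_rot: [-0.001, -0.578, 0.816, -0.001]
force: [-2.4, -10.9, 10.0]
finger_gap: 0.0583
gripper_force: 6.7
```

Call:
send_rows(
  rows=[
    {"travel": [-0.03,0,0],"angular": [0,0,0],"grip": 0.37},
    {"travel": [0,0,0],"angular": [0,0,0],"grip": 0.37},
  ],
)

```text
time: 7.15
eef_pos: [0.5067, -0.0433, 0.1241]
ee_rot: [-0.001, -0.578, 0.816, -0.001]
force: [-2.6, -9.3, 10.6]
finger_gap: 0.0581
gripper_force: 6.0
```

```bash
python3 s.py
```

```text
0.12413562645754932 chest -4.373822976569238 -45.84348311621952 F 0.5746119219111343 -9.634092891279412 10.635960509237055 7.15
```

Call:
send_rows(
  rows=[
    {"travel": [-0.03,0,0],"angular": [0,0,0],"grip": 0.37},
    {"travel": [0,0,0],"angular": [0,0,0],"grip": 0.37},
  ],
)

```text
time: 7.35
eef_pos: [0.5072, -0.0419, 0.1241]
ee_rot: [-0.001, -0.578, 0.816, -0.001]
force: [-1.9, -10.0, 9.7]
finger_gap: 0.0583
gripper_force: 6.2
```

Call:
send_rows(
  rows=[
    {"travel": [-0.03,0,0],"angular": [0,0,0],"grip": 0.37},
    {"travel": [0,0,0],"angular": [0,0,0],"grip": 0.37},
  ],
)

```text
time: 7.55
eef_pos: [0.5073, -0.0415, 0.1242]
ee_rot: [-0.002, -0.579, 0.816, -0.001]
force: [-2.2, -15.6, 11.0]
finger_gap: 0.0587
gripper_force: 10.0
```

```bash
python3 s.py
```

```text
0.12415635190352847 chest -4.434730697384692 -43.91665088113162 F 3.045224605586268 -15.434555247339487 10.96661491120485 7.55
```

Call:
send_rows(
  rows=[
    {"travel": [-0.03,0,0],"angular": [0,0,0],"grip": 0.37},
    {"travel": [0,0,0],"angular": [0,0,0],"grip": 0.37},
  ],
)

```text
time: 7.75
eef_pos: [0.5073, -0.0413, 0.1242]
ee_rot: [-0.003, -0.579, 0.816, -0.002]
force: [-2.6, -22.9, 11.7]
finger_gap: 0.0584
gripper_force: 13.3
```

```bash
python3 s.py; python3 - <<'E'
from h import *
a=imaging.read_camera("wrist")["img"]; b=imaging.read_camera("side")["img"][160:290,210:350]
cv2.imwrite("pics/w3.png",np.hstack([cv2.resize(a,(400,300)),cv2.resize(b,(323,300),interpolation=cv2.INTER_CUBIC)]))
E
```

```text
0.12415088050504082 chest -4.5355711616614425 -43.739543656898185 F 5.1377127879851425 -22.461532865054313 11.650019275735694 7.75
```

View pics/w3.png

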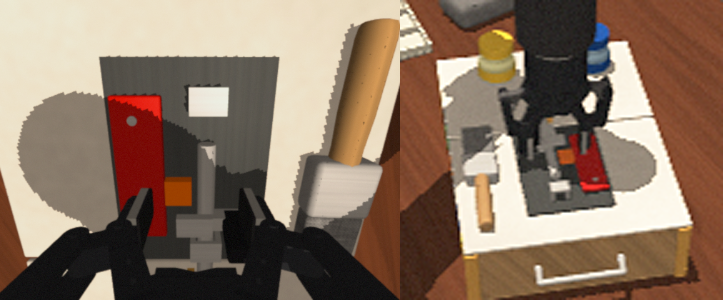

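The bolt has hit a hard stop: 22 N with no further motion, and the finger at y -44 (-46 ±2 expected). I relieve the side load a little, then lift straight up so the catch can spring back.

Call:
send_rows(
  rows=[
    {"travel": [0.03,0,0],"angular": [0,0,0],"grip": 0.37},
    {"travel": [0,0,-0.08],"angular": [0,0,0],"grip": 0.37},
    {"travel": [0,0,-0.1],"angular": [0,0,0],"grip": 0.37},
    {"travel": [0,0,-0.1],"angular": [0,0,0],"grip": 0.37},
    {"travel": [0.1,0,-0.1],"angular": [0,0,0],"grip": 0.37},
    {"travel": [0.1,0,-0.2],"angular": [0,0,0],"grip": 0.37},
    {"travel": [0,0,-0.4],"angular": [0,0,0],"grip": 0.37},
    {"travel": [0,0,-0.6],"angular": [0,0,0],"grip": 0.37},
  ],
)

```text
time: 8.65
eef_pos: [0.5038, -0.0485, 0.2023]
ee_rot: [-0.001, -0.578, 0.816, 0.001]
force: [0.7, 0.1, -0.7]
finger_gap: 0.0587
gripper_force: 0.0
```

Call:
send_rows(
  rows=[
    {"travel": [0.6,0,-0.5],"angular": [0,0,0],"grip": 0.37},
    {"travel": [0.6,0,-0.2],"angular": [0,0,0],"grip": 0.37},
    {"travel": [0,0,0],"angular": [0,0,0],"grip": 0.37},
    {"travel": [0,0,0],"angular": [0,0,0],"grip": 0.37},
    {"travel": [0,0,0],"angular": [0,0,0],"grip": 0.37},
  ],
)

```text
time: 9.15
eef_pos: [0.4849, -0.1046, 0.2372]
ee_rot: [0.0, -0.578, 0.816, 0.0]
force: [-1.3, -0.3, -0.4]
finger_gap: 0.0582
gripper_force: 0.0
```

```bash
python3 s.py; python3 - <<'E'
from h import *
c=imaging.read_camera("wrist"); im=c["img"].copy()
hsv=cv2.cvtColor(im,cv2.COLOR_BGR2HSV)
for x,y,h in [(48,-15,122),(48,-115,122),(16,-115,122),(16,-15,122),(-51,-30,148),(-23,-30,148),(-12,36,100)]:
    u=proj(c,np.r_[cw(x,y),h/1000]); cv2.circle(im,(int(u[0]),int(u[1])),2,(0,255,0),-1)
b=imaging.read_camera("side")["img"][160:290,210:350]
cv2.imwrite("pics/w4.png",np.hstack([cv2.resize(im,(480,360)),cv2.resize(b,(320,360),interpolation=cv2.INTER_CUBIC)]))
E
```

```text
0.23720169552280138 chest -4.7537090496521905 -110.8724166443275 F -1.0927306000321828 -0.69045194501992 -0.35591687656182963 9.15
```

View pics/w4.png

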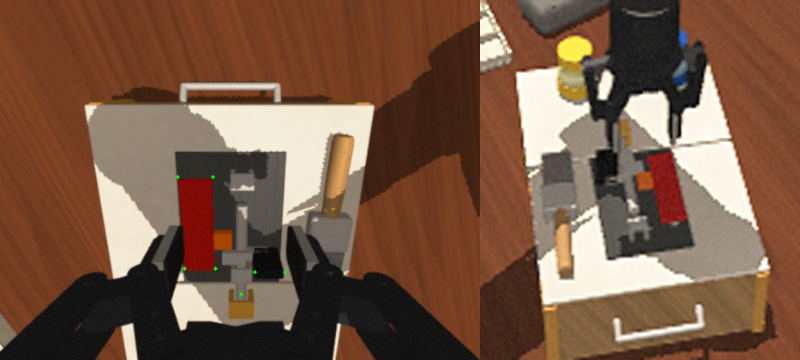

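The handle is now at the home position (predicted marks (254–285,272)), the nose is in the keeper, and the brush and jars have not moved. I'll check that the catch is up by its apparent size, then compare with the first wrist picture.

```bash
python3 - <<'E'
from h import *
def m(im,c,z):
    h=cv2.cvtColor(im,cv2.COLOR_BGR2HSV); k=(((h[...,0]<5)|(h[...,0]>175))&(h[...,1]>200)&(h[...,2]>90)).astype(np.uint8)
    k[:, :200]=0;k[:,265:]=0
    n,l,s,ce=cv2.connectedComponentsWithStats(k); i=1+np.argmax(s[1:,4])
    p=np.argwhere(l==i)[:,::-1]; W=np.array([ray(c,u,v,z)[:2] for u,v in p],np.float32)*1000
    r=cv2.minAreaRect(W); d=np.array(r[0])-C*1000; return s[i],np.round(r[1],1),np.round([d@EX,d@EY],1)
c=imaging.read_camera("wrist")
print(m(c["img"],c,.122),m(c["img"],c,.112))
o=cv2.imread("pics/w1raw.png"); cc=dict(c); X=np.array([0.46444715,-0.16695965,0.3740836]); cc["t"]=-np.array(c["R"])@X
print(m(o,cc,.122))
E
```

```text
(array([ 208,  209,   42,  107, 3925], dtype=int32), array([99.1, 31.4]), array([ 32.8, -63.2])) (array([ 208,  209,   42,  107, 3925], dtype=int32), array([103.3,  32.7]), array([ 34.4, -57.8]))
(array([ 211,  188,   41,  107, 3883], dtype=int32), array([99.2, 31.5]), array([ 32.8, -63.1]))
```

The catch's size and position (99.1 mm, y -63.2) match its starting "up" state (99.2 mm, y -63.1). If it were still down, it would measure about 103 mm and not match. Handing in.

```bash
python3 -c "
from h import *
print(ticket.close_job())"
```

```text
the job is handed in; nothing more can be done
None
```

The job is handed in: the bolt was pushed to its stop in the keeper with the catch held down, the catch has sprung back up and should lock it, and the hand is clear; nothing else looked moved in the pictures (about 9 s used).

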